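Grade the mixed bag beads over the sloped sorter

ROBOT

A 6-joint arm with a two-finger parallel gripper is mounted at the origin on the work surface. World frame = base frame: x ahead of the robot, y to its left, z up, the work surface at z = 0. Lengths are in m, angles in rad, forces in N, time in s.
With the tool pointing down it reaches from about 0.375 to 0.9 m from the base axis. Payload 3.1 kg.
Tool frame: the origin (TCP) lies between the finger pads; the fingertips stand 22 mm ahead of it and the grasp point (between the pads) lies 3 mm ahead of it; z points along the fingers, y is the line along which they close (so a half turn about z gives the same grasp; the last joint's range is limited). The gripper opens to 87 mm and grips with 3 to 60 N. Pads are 19 mm wide; open, the fingers measure 117 mm over their backs; the gripper's body (75 mm by 190 mm) begins 51 mm behind the grasp point.
Start: joints at [0.926, 0.527, 1.433, -0, 1.181, -0.178], TCP at [0.281, 0.558, 0.245] pointing down, gripper open.
Joint ranges: [-3.08, 3.08], [-0.75, 2.2], [0.22, 2.44], [-1.43, 4.57], [0, 2.65], [-2.85, 2.85]. Speed limits (rad/s): [2.79, 2.79, 3.14, 3.14, 3.14, 3.14].

INTERFACE

Orientations are given as a unit quaternion [x, y, z, w].
In Python, from rig import robot gives the robot as it stands.
- The arm moves only by the tool move_arm, never from a script. Its argument "series" is text: rows parted by semicolons, each of 6 numbers parted by spaces: the shift along the tool's x, y, z in mm, then the turn, a rotation vector about the tool's x, y, z in degrees. In form: dx dy dz ax ay az; .... A call has 1 to 8 rows; each row is the pose to reach, as a shift and turn from the pose commanded when the call began, along the tool's axes at that moment; what a row does not reach only later rows make up. A row lasts 1/12 s, in which the tool goes at most 41.7 mm and 7.16 degrees, less where a joint would pass 70% of its speed; a pose out of reach is approached as far as the arm can. A call with a gripper value outside its range is refused whole. "jaw" is the opening, from 0 (shut) to 1 (fully open), set as the call begins (left out, the last holds). The fingers move at their own pace and stop on an object; "newtons" is the grip in N (left out, the last holds). Time passes only in rows, so rows that repeat a pose let the fingers close. It gives the time, the measured TCP pose, the force, the opening and the grip force at its end, in the units of the state.
- robot.get_obs(): the state, without advancing time (a new reading comes with each control period).
- robot.camera(name): name is "scene" or "side" or "wrist"; returns a dict with "img" (384x512x3 uint8, red, green, blue), "mtx" (3x3 intrinsics, pixels), "world_to_cam" (4x4, takes a point from world to camera coordinates). Camera axes: x right, y down, z forward; pixel columns grow to the right and rows downward; lengths in m; the calibration is good to about 2 mm. The wrist camera is an equidistant fisheye: a pixel r from the principal point sees the ray r / f radians off the axis. A picture is of the moment at which its call begins. There is no depth.
- robot.hand_in(): hands the job in; it is judged then, once.
Trained networks look in a picture, given as the dict that the camera call returned (one of the last four; its "shot" number tells which), for a name from the list of things; names that differ only in an ending like _2 or _b are one class to them, and where a whole thing is asked for, a point or a joint stands for the part that bears it (a point fixed in the world has none). Each returns a list of dicts, best first, with "p" (0 to 1); they miss things now and then, are a little off and sometimes report something else, mostly with a low value. They report only what shows in the picture. A call takes as long as a camera call. They do not tell look-alikes from the thing itself.
- robot.search_frame(picture, thing): "xyz" ([x, y, z] in m, in world coordinates, good to about 4 mm: the middle of the surface that is visible of it).
- robot.tip_of(picture, thing): "xyz" ([x, y, z] in m, in world coordinates, good to about 4 mm: a listed point, or the origin of a listed thing).
The state is a dict: "time": time; "q": joint angles; "joint_velocities": joint speeds; "joint_torque": joint torques, N m; "position": TCP position; "tool_rot": TCP orientation; "ft_force": force on the tool from outside, world axes, zero at the start; "moment": the same for the moment, N m; "grip_width": finger opening in m; "grip_force": force on a finger pad.
Only numpy, scipy, OpenCV 4.12 (cv2) and the standard library are available. Lean on these libraries where they do the work, as an engineer would, in place of code of your own. Each camera call takes 0.05 s, during which the arm holds its last target. There are 200 camera calls.

TASK

Pick up the carrying tray that holds the three mixed round wooden beads by its handle, hold it over the high end of the sloped bead sorter and tip it gently so the beads roll down: the small one drops between the rods into the side lane and the two large ones run on into the end lane. Then stand the empty tray upright on the bench again and let go of it; leave the like tray of buckles where it is.

Things in the scene. Friction and masses are not known exactly. Their poses are not given: they have to be found in the camera images.
- tray_grip (a point): Centre of the handle bar of the aluminium tray that holds the three beads; turns with the tray. Dark wood bar, 20 mm thick (x), 90 mm long between two uprights (y), 26 mm high (z), centre 95 mm above the tray's flat underside. Tray 110 mm long (x), 100 wide (y), sides 45 mm high, back (-x) 52 mm, front (+x) open for pouring; z up when it stands. 0.22 to 0.36 kg without beads.
- tray_lip (a point): Middle of that tray's open pouring edge, on the floor's top: 55 mm ahead (+x) of the bar's centre and 70 mm below it; same axes. The floor rises 10 degrees towards this edge, so beads stay at the back while the tray is level and roll out once the front is tipped down by 12 degrees or more; 40 degrees empties it, the edge then lying straight below the bar, 90 mm down.
- sorter: Wooden bead sorter, fixed. Origin on the bench under the middle of its head plate (the high end); x points downhill, z up. From x = 50 to 222 mm, between side walls, four 14 mm steel rods run downhill with 32 mm gaps: small beads fall through onto a board that slopes to the side lane, large ones run over to the end lane. Highest wall tops 165 mm above the bench.
- sorter_head (a point): Middle of the head plate's top, 115 mm above the bench, where the beads are to be tipped; axes as sorter. The plate is 100 mm long (x), 152 mm wide (y) between side walls that rise 37 mm above it; a back wall 54 mm uphill rises 18 mm above it. It slopes 10 degrees down towards +x, on to the rods.
- end_lane (a point): Middle of the floor of the end lane (large beads), an open box at the low end, inside 85 mm (x) by 156 mm (y), floor 4 mm above the bench; axes as sorter.
- side_lane (a point): Middle of the floor of the side lane (small bead), an open trough along the +y side of the sorter, inside 162 mm (x) by 60 mm (y), floor 4 mm above the bench, walls 36 mm; axes as sorter.
- large1_center (a point): Centre of a large round wooden bead, 42 mm in diameter, 42 g. Its axes turn as it rolls and mean nothing. It starts lying loose in the bead tray.
- large2_center (a point): Centre of the other large round wooden bead, 42 mm in diameter, 42 g. Its axes turn as it rolls and mean nothing. It starts lying loose in the bead tray.
- small_center (a point): Centre of the small round wooden bead, 26 mm in diameter, 12 g. Its axes turn as it rolls and mean nothing. It starts lying loose in the bead tray.
- buckle_tray_grip (a point): The middle of the handle bar of the second tray, of the same shape and size as the first, which holds flat square steel buckles. Bystander: not to be moved.
Mind the look-alikes: they are no part of the job. What is shaped like the part that bears large1_center but green is not meant.

How it is judged:
By the outcome, as a careful person would: the job done as asked, in the order asked, and still so for the second after the job is handed in, with the robot touching nothing.
It also fails if it takes over 58 s, if anything falls off the work surface, if the arm or the gripper's body presses on something with over 40 N, if the wrist force passes 120 N, or if a joint passes its speed limit or range.

## Working session

There is one attempt and no reset: what is moved stays moved. The work goes in short steps, Python scripts to look and compute and a tool call to move; the robot and the scene stay as the last step left them, time stands still between calls to the robot, and variables do not carry over. Pictures are saved under pics/ and viewed, at most 10 in all, crops included, and the job is handed in when it is done.

Besides the shell and the picture viewer there is one more tool, called after "Request:" as name(argument=value, ...) on one line, values as JSON. move_arm: Moves the arm, as the interface text tells. Its arguments: {"type":"object","properties":{"series":{"type":"string"},"jaw":{"type":"number"},"newtons":{"type":"number"}},"required":["series"]}

```bash
mkdir -p pics
cat > h.py <<'E'
import numpy as np, cv2
from rig import robot
from scipy.spatial.transform import Rotation as R
def look(names,things,save=None):
    for n in names:
        c=robot.camera(n)
        if save: cv2.imwrite(f'pics/{save}_{n}.png',c['img'][:,:,::-1])
        for t in things:
            for f in ('tip_of',):
                for d in getattr(robot,f)(c,t)[:4]:
                    p=np.array(d['xyz']); k=c['world_to_cam']@np.r_[p,1]
                    px=c['mtx']@k[:3]; print(n,t,round(d['p'],2),np.round(p*1000).astype(int),np.round(px[:2]/px[2]).astype(int))
def delta(p,q=None):
    "shift (mm) and turn (deg) in tool axes from the current measured pose to p,q"
    o=robot.get_obs(); r=R.from_quat(o['tool_rot'])
    print('d',np.round(r.inv().apply(np.array(p)-o['position'])*1000,1), None if q is None else np.round(np.degrees((r.inv()*R.from_quat(q)).as_rotvec()),1))
E
python3 - <<'E'
from h import *
look(['scene','side'],['tray_grip','tray_lip','sorter','sorter_head','end_lane','side_lane','large1_center','small_center','buckle_tray_grip'],'a')
o=robot.get_obs(); print(o); print(R.from_quat(o['tool_rot']).as_matrix().round(3))
E
```

```text
scene tray_grip 0.74 [715 -79   1] [197 210]
scene tray_grip 0.56 [436 294  97] [349 221]
scene tray_lip 0.61 [434 242  24] [333 227]
scene sorter 0.81 [594  44   4] [251 216]
scene sorter_head 0.63 [593  42 112] [250 190]
scene end_lane 0.56 [ 621 -217    0] [200 175]
scene side_lane 0.95 [711 -76   4] [198 210]
scene large1_center 0.63 [473 415  22] [367 273]
scene large1_center 0.46 [410 324  33] [360 238]
scene small_center 0.56 [432 298  31] [348 237]
scene buckle_tray_grip 0.68 [621 240  97] [285 240]
side tray_grip 0.56 [436 293  94] [309 283]
side tray_lip 0.73 [434 240  23] [311 291]
side sorter 0.69 [594  42  -1] [256 235]
side sorter_head 0.92 [591  46 114] [258 198]
side end_lane 0.78 [ 627 -219    1] [263 181]
side side_lane 0.7 [439 293  95] [308 283]
side side_lane 0.63 [714 -76   3] [222 203]
side large1_center 0.82 [469 420  22] [281 356]
side large1_center 0.71 [ 624 -216    1] [264 182]
side large1_center 0.54 [407 325  31] [320 320]
side small_center 0.66 [435 303  30] [307 310]
side buckle_tray_grip 0.74 [621 243  94] [225 254]
side buckle_tray_grip 0.61 [434 302  31] [308 309]
{'time': 1.0, 'q': array([ 9.26506058e-01,  5.27496511e-01,  1.43267012e+00,  4.33592542e-05,
        1.18139039e+00, -1.78539023e-01]), 'joint_velocities': array([-0.00058382, -0.00163163, -0.00055067, -0.00056184,  0.0011746 ,
        0.00154071]), 'joint_torque': array([-4.69602783e-04, -4.40017033e+01, -1.76984346e+01,  6.34081825e-02,
        5.03921974e-02, -4.15187014e-05]), 'position': array([0.28066782, 0.55843368, 0.24456008]), 'tool_rot': array([ 2.30784482e-01,  9.73004893e-01,  2.43488005e-05, -1.12589776e-05]), 'ft_force': array([ 0.1661316 , -0.03354583,  0.12482748]), 'moment': array([0.04273349, 0.01504579, 0.00292921]), 'grip_force': 0.0, 'grip_width': 0.08720341153179365}
[[-0.893  0.449 -0.   ]
 [ 0.449  0.893  0.   ]
 [ 0.     0.    -1.   ]]
```

```bash
python3 -c "
import cv2,numpy as np
a=cv2.imread('pics/a_scene.png')[140:320,120:440];b=cv2.imread('pics/a_side.png')[150:400,150:400]
a=cv2.resize(a,(800,450));b=cv2.resize(b,(600,600));cv2.imwrite('pics/a1.png',a);cv2.imwrite('pics/a2.png',b)"
```

```text
(no output)
```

View pics/a1.png

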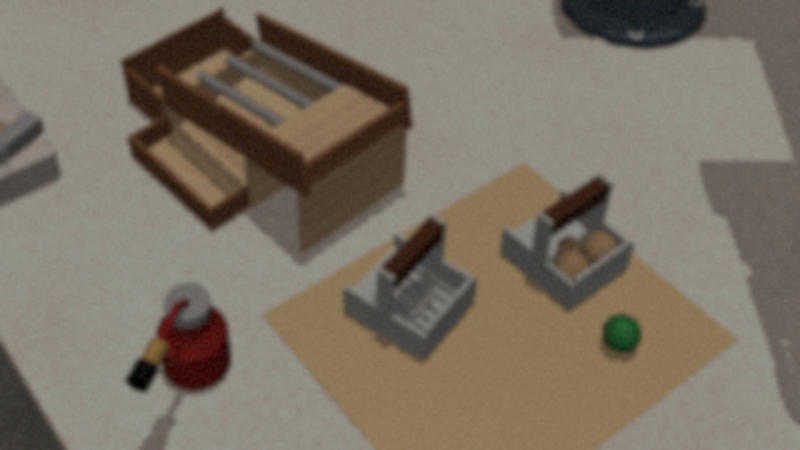

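View pics/a2.png

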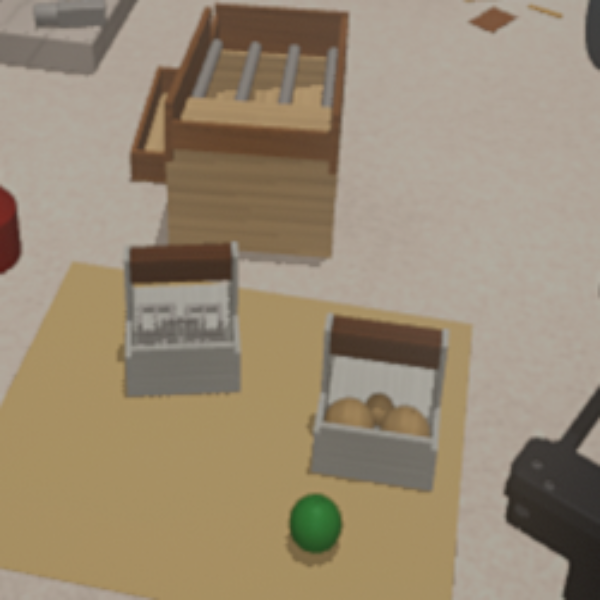

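The scene crop shows the bead tray on the right (crop 570,235), its open front facing the sorter. The buckle tray is at (415,290) and the green look-alike at (620,333). The side view agrees: the bead tray's bar is at (385,345), with two large beads and one small one behind it. The measured heights (bar 95 mm, head 113 mm) match the given sizes. I'm moving above the tray's bar.

Request:
move_arm(series="-130 -84 20 0 0 -12; -257 -166 45 0 0 -25; -257 -166 45 0 0 -25; -257 -166 45 0 0 -25; -257 -166 45 0 0 -25; -257 -166 45 0 0 -25; -257 -166 45 0 0 -25; -257 -166 45 0 0 -25", jaw=1, newtons=40)

```text
time: 1.67
position: [0.4375, 0.2914, 0.1992]
tool_rot: [0.016, 1.0, -0.001, 0.0]
ft_force: [-0.6, -0.5, 0.6]
grip_width: 0.0872
grip_force: 0.0
```

Run:
```python
from h import *
look(['wrist'],['tray_grip','tray_lip'],'b')
o=robot.get_obs(); print(o['time'],o['position'],R.from_quat(o['tool_rot']).as_matrix().round(3))
```

```text
wrist tray_grip 0.76 [434 293  90] [256 190]
wrist tray_lip 0.73 [433 242  26] [209 175]
1.8167 [0.43670381 0.29329255 0.19941674] [[-0.999  0.034 -0.   ]
 [ 0.034  0.999  0.   ]
 [ 0.     0.    -1.   ]]
```

View pics/b_wrist.png

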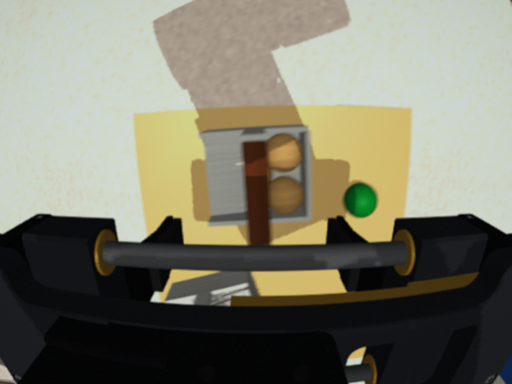

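The wrist view shows the bar upright near column 257 (rows 142–243) and the two large beads behind it at (287,150) and (287,195). I'll back-project the bar onto its top plane for its exact centre line and yaw.

Run:
```python
from h import *
im=cv2.imread('pics/b_wrist.png')[:,:,::-1].astype(int)
c=robot.camera('wrist');K=c['mtx'];T=np.linalg.inv(c['world_to_cam'])
r,g,b=im[...,0],im[...,1],im[...,2]
m=(r>1.5*g)&(r<130)&(r>40)&(g<60); m[:138]=0;m[232:]=0;m[:,:235]=0;m[:,285:]=0
P=[]
for v in range(146,232,2):
    u=np.where(m[v])[0]
    if len(u)<8: continue
    row=[]
    for uu in (u.min()-.5,u.max()+.5):
        d=np.array([(uu-K[0,2])/K[0,0],(v-K[1,2])/K[1,1]]);t=np.hypot(*d)
        ray=np.r_[d/t*np.sin(t),np.cos(t)];w=T[:3,:3]@ray;s=(0.108-T[2,3])/w[2]
        row.append((T[:3,3]+s*w)[:2]*1000)
    P.append(row)
P=np.array(P)
for k in (0,1):
    f=np.polyfit(P[:,k,0],P[:,k,1],1);print('edge',k,'slope deg',np.degrees(np.arctan(f[0])).round(2),'y at 436',np.polyval(f,436).round(1))
print(P[0].round(),P[-1].round(), T[:3,3].round(3))
```

```text
edge 0 slope deg 1.25 y at 436 287.1
edge 1 slope deg 0.34 y at 436 304.0
[[393. 286.]
 [393. 303.]] [[463. 288.]
 [464. 304.]] [0.365 0.295 0.338]
```

Request:
move_arm(series="1 1 40 0 0 -2; 1 1 75 0 0 -2; 1 1 95 0 0 -2; 1 1 101 0 0 -2; 1 1 101 0 0 -2; 1 1 101 0 0 -2")

```text
time: 2.37
position: [0.4348, 0.2969, 0.0992]
tool_rot: [-0.004, 1.0, 0.0, 0.001]
ft_force: [0.2, 0.1, 0.4]
grip_width: 0.087
grip_force: 0.0
```

Request:
move_arm(series="0 0 0 0 0 0; 0 0 0 0 0 0; 0 0 0 0 0 0; 0 0 0 0 0 0; 0 0 0 0 0 0; 0 0 0 0 0 0; 0 0 0 0 0 0; 0 0 0 0 0 0", jaw=0, newtons=45)

```text
time: 3.03
position: [0.4348, 0.2956, 0.0986]
tool_rot: [-0.003, 1.0, -0.0, 0.0]
ft_force: [-0.8, 0.7, 0.3]
grip_width: 0.0411
grip_force: 0.0
```

Request:
move_arm(series="0 0 0 0 0 0; 0 0 0 0 0 0; 0 0 0 0 0 0; 0 0 0 0 0 0; 0 0 0 0 0 0; 0 0 0 0 0 0; 0 0 0 0 0 0; 0 0 0 0 0 0")

```text
time: 3.7
position: [0.4347, 0.2956, 0.0984]
tool_rot: [-0.003, 1.0, -0.0, -0.0]
ft_force: [-0.3, -1.0, -1.8]
grip_width: 0.0194
grip_force: 44.8
```

Request:
move_arm(series="0 0 -5 0 0 0; 0 0 -20 0 0 -0.5; 0 0 -45 0 0 -1.5; 0 0 -75 0 0 -3; 0 0 -105 0 0 -4.5; 0 0 -135 0 0 -6; 0 0 -162 0 0 -7; 0 0 -175 0 0 -7")

```text
time: 4.37
position: [0.4355, 0.2963, 0.2771]
tool_rot: [-0.064, 0.998, 0.001, 0.002]
ft_force: [0.5, 0.7, -4.0]
grip_width: 0.0195
grip_force: 44.8
```

Run:
```python
from h import *
look(['side'],['tray_grip','tray_lip','small_center'],'c')
o=robot.get_obs(); print(o['time'],o['position'],o['grip_width'],o['ft_force'],R.from_quat(o['tool_rot']).as_matrix().round(3))
a=cv2.imread('pics/c_side.png')[120:330,200:400];cv2.imwrite('pics/c1.png',cv2.resize(a,(500,525)))
```

```text
side tray_grip 0.64 [434 293 272] [318 208]
side tray_lip 0.8 [446 240 204] [312 222]
side small_center 0.54 [438 300 207] [313 240]
4.5667 [0.43377821 0.2954306  0.2728625 ] 0.019503708507005564 [ 0.02182779 -0.84348154 -3.94321873] [[-0.992 -0.127 -0.002]
 [-0.127  0.992 -0.   ]
 [ 0.002 -0.    -1.   ]]
```

View pics/c1.png

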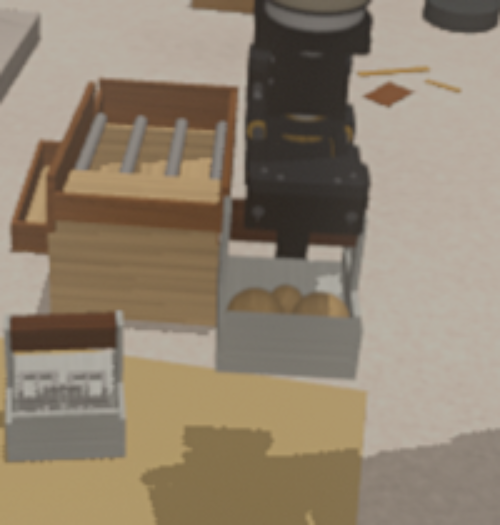

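The tray hangs level in the gripper at crop (290,290), with all three beads at the back (255, 288 and 320; row 300). I'm carrying it behind the sorter's head.

Request:
move_arm(series="-1 -1.5 0 0 0 0; -4 -6 0 0 0 0; -9 -14 0 0 0 0; -16 -24 0 0 0 0; -24 -38 0 0 0 0; -35 -55 0 0 0 0; -48 -75 0 0 0 0; -63 -97 0 0 0 0")

```text
time: 5.23
position: [0.5103, 0.206, 0.273]
tool_rot: [-0.064, 0.998, -0.0, -0.001]
ft_force: [0.2, 1.1, -4.4]
grip_width: 0.0195
grip_force: 44.8
```

Request:
move_arm(series="-15 -23 0 0 0 0; -28 -43 0 0 0 0; -39 -60 0 0 0 0; -47 -73 0 0 0 0; -54 -84 0 0 0 0; -59 -91 0 0 0 0; -62 -96 0 0 0 0; -63 -97 0 0 0 0")

```text
time: 5.9
position: [0.5848, 0.1187, 0.2734]
tool_rot: [-0.063, 0.998, -0.0, -0.0]
ft_force: [0.5, -0.1, -4.1]
grip_width: 0.0202
grip_force: 44.8
```

Run:
```python
from h import *
look(['scene','side'],['tray_grip','tray_lip','sorter_head','end_lane','small_center'],'d')
o=robot.get_obs(); print(o['time'],o['position'],o['grip_width'],o['q'],R.from_quat(o['tool_rot']).as_matrix().round(3))
```

```text
scene tray_grip 0.59 [582 118 271] [269 160]
scene tray_lip 0.56 [590  64 201] [255 171]
scene sorter_head 0.84 [596  46 115] [250 191]
scene sorter_head 0.18 [624 238  94] [283 240]
scene end_lane 0.92 [ 622 -220    2] [199 175]
scene small_center 0.43 [580 120 209] [270 178]
side tray_grip 0.94 [583 116 271] [256 154]
side tray_grip 0.5 [584 127 202] [254 185]
side tray_lip 0.74 [590  65 203] [257 170]
side end_lane 0.95 [ 622 -219    0] [265 182]
side end_lane 0.34 [593  63 203] [256 170]
side small_center 0.63 [587 126 203] [253 184]
6.5 [0.58431783 0.11954193 0.27362065] 0.020078550884521207 [ 1.45839827e-02  4.57186988e-01  1.47347698e+00  2.95526807e-05
  1.21088636e+00 -1.68416839e+00] [[-0.992 -0.128  0.   ]
 [-0.128  0.992  0.   ]
 [-0.     0.    -1.   ]]
```

Request:
move_arm(series="0 -0.5 2 -0.5 0 0; 0 -2 7 -1.5 0 0; 0 -4 13 -3 0 0; 0 -6 19 -4.5 0 0; 0 -8 24 -6 0 0; 0 -9.5 27.5 -7 0 0; 0 -10.5 29 -8 0 0; 0 -10.5 29 -8 0 0")

```text
time: 7.17
position: [0.5858, 0.1079, 0.2439]
tool_rot: [-0.063, 0.996, 0.07, -0.005]
ft_force: [-0.1, -0.3, -3.8]
grip_width: 0.0199
grip_force: 44.8
```

```bash
cat >> h.py <<'E'
def tilt_table(rows,tcp0,yawR,cur):
    """rows: (theta deg, lip z mm); tcp0 level TCP mm, lip horizontally fixed; prints tool-frame shifts from commanded tilt cur=(theta,lipz)"""
    f=lambda t,lz:(np.array([55-55*np.cos(t)+73*np.sin(t), lz+55*np.sin(t)+73*np.cos(t)]))
    c=np.radians(cur[0]); p=f(c,cur[1])
    for th,lz in rows:
        d=f(np.radians(th),lz)-p   # tray x, z
        a=c; y=-(d[0]*np.cos(a)-d[1]*np.sin(a)); z=-(d[0]*np.sin(a)+d[1]*np.cos(a))
        print(th,lz,'row: 0 %.1f %.1f %.1f 0 0'%(y,z,-(th-cur[0])))
E
python3 - <<'E'
from h import *
o=robot.get_obs(); M=R.from_quat(o['tool_rot']).as_matrix();print(o['time'],o['position'],M.round(3),np.degrees(np.arcsin(np.hypot(*M[:2,2]))))
tilt_table([(10,162),(12,160),(14,157),(15,156),(16,155)],None,None,(8,164))
tilt_table([(18,155),(24,152),(32,150),(40,150)],None,None,(16,155))
E
```

```text
7.1667 [0.58576325 0.10787025 0.24386556] [[-0.992 -0.125 -0.019]
 [-0.126  0.982  0.139]
 [ 0.001  0.14  -0.99 ]] 8.034390728859105
10 162 row: 0 -2.9 0.1 -2.0 0 0
12 160 row: 0 -5.8 0.3 -4.0 0 0
14 157 row: 0 -8.9 1.6 -6.0 0 0
15 156 row: 0 -10.4 1.8 -7.0 0 0
16 155 row: 0 -11.9 2.0 -8.0 0 0
18 155 row: 0 -2.6 -1.9 -2.0 0 0
24 152 row: 0 -11.5 -4.1 -8.0 0 0
32 150 row: 0 -23.6 -7.5 -16.0 0 0
40 150 row: 0 -35.8 -11.3 -24.0 0 0
```

Request:
move_arm(series="0 -1.5 0 -1 0 0; 0 -3 0 -2 0 0; 0 -4.5 0 -3 0 0; 0 -6 0.5 -4 0 0; 0 -7.5 1 -5 0 0; 0 -9 1.5 -6 0 0; 0 -9 1.5 -6 0 0; 0 -9 1.5 -6 0 0")

```text
time: 7.83
position: [0.5871, 0.0996, 0.2444]
tool_rot: [-0.063, 0.99, 0.122, -0.007]
ft_force: [-4.0, -1.0, 7.7]
grip_width: 0.0195
grip_force: 44.9
```

Request:
move_arm(series="0 0 0 0 0 0; 0 0 0 0 0 0; 0 0 0 0 0 0; 0 0 0 0 0 0; 0 0 0 0 0 0; 0 0 0 0 0 0; 0 0 0 0 0 0; 0 0 0 0 0 0")

```text
time: 8.5
position: [0.5871, 0.0997, 0.2444]
tool_rot: [-0.064, 0.991, 0.122, -0.007]
ft_force: [-3.8, -2.7, 8.5]
grip_width: 0.02
grip_force: 44.9
```

Run:
```python
from h import *
look(['side'],['large1_center','small_center'],'e')
look(['scene'],[],'e')
o=robot.get_obs(); print(o['time'],o['position'],o['ft_force'])
a=cv2.resize(cv2.imread('pics/e_side.png')[100:300,180:360],(396,440));b=cv2.resize(cv2.imread('pics/e_scene.png')[100:300,150:330],(396,440))
cv2.imwrite('pics/e1.png',np.hstack([a,b]))
```

```text
side large1_center 0.9 [468 416  19] [281 355]
side large1_center 0.49 [566  55 178] [268 178]
side large1_center 0.29 [593  64 159] [256 186]
8.7 [0.58716529 0.09974388 0.24440295] [-3.72644237 -0.94020762  7.87988094]
```

View pics/e1.png

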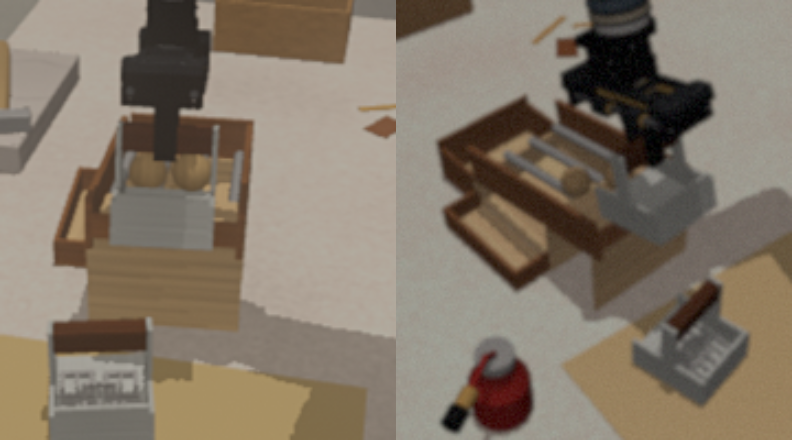

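The beads are at the lip, with the two large ones side by side in the side view at (148,170) and (192,170). The wrist force rose by 12 N, so the tray's underside is resting on the back wall. That wall's 18 mm is probably measured from the sloped plate, which puts its top near 142 mm. I'm raising the tray and moving it a little forward.

Request:
move_arm(series="0 0 -3 0 0 0; 0 -1 -6 0 0 0; 0 -3 -9 0 0 0; 0 -5 -12 0 0 0; 0 -7 -14 0 0 0; 0 -7 -14 0 0 0; 0 -7 -14 0 0 0; 0 -7 -14 0 0 0")

```text
time: 9.37
position: [0.5881, 0.0902, 0.2535]
tool_rot: [-0.063, 0.991, 0.122, -0.008]
ft_force: [0.6, -0.3, -3.6]
grip_width: 0.0195
grip_force: 44.8
```

Run:
```python
from h import *
look(['side'],['large1_center','small_center'],'f')
look(['scene'],['large1_center','small_center'],'f')
o=robot.get_obs(); M=R.from_quat(o['tool_rot']).as_matrix(); print(o['time'],o['position'],o['ft_force'],np.degrees(np.arcsin(np.hypot(*M[:2,2]))))
a=cv2.resize(cv2.imread('pics/f_side.png')[100:300,180:360],(396,440));b=cv2.resize(cv2.imread('pics/f_scene.png')[100:300,150:330],(396,440))
cv2.imwrite('pics/f1.png',np.hstack([a,b]))
```

```text
side large1_center 0.65 [468 416  22] [282 354]
side large1_center 0.56 [ 626 -242   28] [265 170]
side small_center 0.37 [ 740 -143   18] [220 185]
scene large1_center 0.68 [ 623 -241   28] [195 166]
scene large1_center 0.52 [470 417  19] [369 273]
scene small_center 0.45 [ 734 -146   20] [180 197]
9.6667 [0.588108   0.09028973 0.25360525] [ 0.82681143  1.22300056 -2.02988673] 14.004285967495882
```

View pics/f1.png

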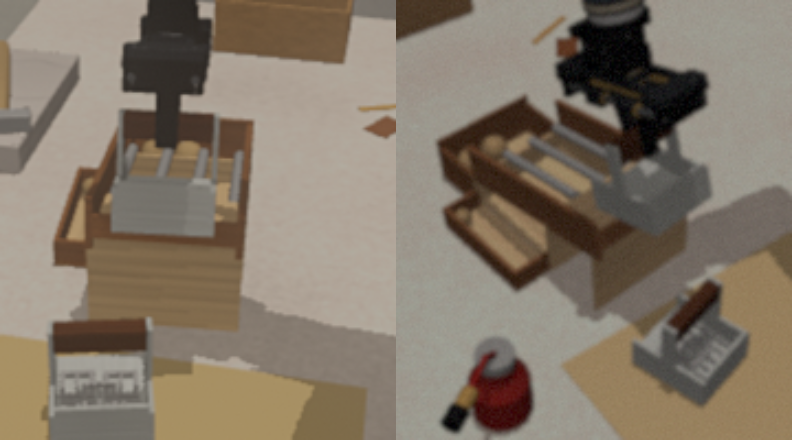

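The pour worked: both large beads are in the end lane (right view 493,145 and 467,160), the small one is in the side lane (463,213), and the tray is empty. Next I'll raise and level the tray, then carry it back.

Request:
move_arm(series="0 1 -5 0 0 0; 0 3 -12 1 0 0; 0 5 -20 4 0 0; 0 8 -25 7 0 0; 0 15 -23 10 0 0; 0 23 -20 13 0 0; 0 30 -18 14 0 0; 0 35 -17 14 0 0")

```text
time: 10.33
position: [0.584, 0.1218, 0.2797]
tool_rot: [-0.065, 0.998, 0.0, 0.001]
ft_force: [-0.5, 0.0, -3.1]
grip_width: 0.0197
grip_force: 44.8
```

Run:
```python
from h import *
o=robot.get_obs(); print(o['time'],o['position'],o['ft_force'],R.from_quat(o['tool_rot']).as_matrix().round(3))
delta([.435,.296,.275])
```

```text
10.3333 [0.58400721 0.12178778 0.27966979] [-0.47469254  0.03470615 -3.05898464] [[-0.992 -0.129  0.001]
 [-0.129  0.992  0.   ]
 [-0.001  0.    -1.   ]]
d [125.3 192.    4.6] None
```

Request:
move_arm(series="5 8 0 0 0 0; 18 28 1 0 0 0; 37 56 2 0 0 0; 58 88 3 0 0 0; 79 120 4 0 0 0; 99 151 5 0 0 0; 116 177 5 0 0 0; 125 192 5 0 0 0")

```text
time: 11.0
position: [0.4326, 0.2961, 0.2739]
tool_rot: [-0.064, 0.998, 0.001, -0.001]
ft_force: [0.2, -0.4, -3.1]
grip_width: 0.0199
grip_force: 44.8
```

Request:
move_arm(series="0 0 8 0 0 1; 0 0 28 0 0 3; 0 0 55 0 0 5; 0 0 85 0 0 7; 0 0 115 0 0 7; 0 0 140 0 0 7; 0 0 155 0 0 7; 0 0 160 0 0 7")

```text
time: 11.67
position: [0.4351, 0.2929, 0.1111]
tool_rot: [-0.002, 1.0, -0.001, -0.002]
ft_force: [-0.7, 0.0, -2.4]
grip_width: 0.0194
grip_force: 44.8
```

Request:
move_arm(series="0 0 0 0 0 0; 0 0 0 0 0 0")

```text
time: 11.83
position: [0.4369, 0.2941, 0.1141]
tool_rot: [-0.002, 1.0, 0.0, 0.001]
ft_force: [1.0, -0.9, -2.5]
grip_width: 0.0195
grip_force: 44.8
```

Request:
move_arm(series="0 0 5 0 0 0; 0 0 9 0 0 0; 0 0 12 0 0 0; 0 0 14 0 0 0; 0 0 15 0 0 0; 0 0 16 0 0 0; 0 0 16 0 0 0; 0 0 16 0 0 0")

```text
time: 12.5
position: [0.4359, 0.2942, 0.0983]
tool_rot: [-0.003, 1.0, -0.0, 0.0]
ft_force: [-1.5, -1.6, 4.0]
grip_width: 0.0193
grip_force: 44.8
```

The force went from -3 to +4 N at the expected height, so the tray is standing on the bench. I'm releasing it.

Request:
move_arm(series="0 0 0 0 0 0; 0 0 0 0 0 0; 0 0 0 0 0 0; 0 0 0 0 0 0; 0 0 0 0 0 0; 0 0 0 0 0 0; 0 0 0 0 0 0; 0 0 0 0 0 0", jaw=1)

```text
time: 13.17
position: [0.436, 0.2943, 0.0976]
tool_rot: [-0.003, 1.0, 0.0, -0.0]
ft_force: [0.0, 0.0, -0.8]
grip_width: 0.0648
grip_force: 0.0
```

Request:
move_arm(series="0 0 0 0 0 0; 0 0 0 0 0 0; 0 0 0 0 0 0; 0 0 0 0 0 0; 0 0 0 0 0 0; 0 0 0 0 0 0; 0 0 0 0 0 0; 0 0 0 0 0 0")

```text
time: 13.83
position: [0.4359, 0.2943, 0.0977]
tool_rot: [-0.003, 1.0, -0.0, -0.0]
ft_force: [-1.1, -0.1, 0.1]
grip_width: 0.0868
grip_force: 0.0
```

Request:
move_arm(series="0 0 -10 0 0 0; 0 0 -30 0 0 0; 0 0 -60 0 0 0; 0 0 -95 0 0 0; 0 0 -130 0 0 0; 0 0 -160 0 0 0; 0 0 -175 0 0 0; 0 0 -180 0 0 0")

```text
time: 14.5
position: [0.4374, 0.295, 0.2819]
tool_rot: [-0.003, 1.0, 0.001, 0.004]
ft_force: [0.2, -0.4, 0.5]
grip_width: 0.0866
grip_force: 0.0
```

Run:
```python
from h import *
look(['side','scene'],['large1_center','small_center','tray_grip','tray_lip','buckle_tray_grip','end_lane','side_lane'],'g')
print(robot.get_obs()['time'])
a=cv2.resize(cv2.imread('pics/g_side.png')[130:380,160:360],(396,495));b=cv2.resize(cv2.imread('pics/g_scene.png')[120:320,150:400],(400,320))
b=cv2.copyMakeBorder(b,0,175,0,0,0);cv2.imwrite('pics/g1.png',np.hstack([a,b]))
```

```text
side large1_center 0.91 [468 419  22] [281 355]
side large1_center 0.64 [ 623 -242   26] [266 170]
side small_center 0.49 [ 742 -144   17] [219 185]
side tray_grip 0.87 [438 290  94] [309 282]
side tray_lip 0.95 [438 239  22] [309 291]
side buckle_tray_grip 0.67 [626 242  94] [223 253]
side side_lane 0.65 [714 -74   5] [222 203]
scene large1_center 0.66 [470 419  21] [369 273]
scene large1_center 0.57 [ 624 -240   28] [195 166]
scene small_center 0.36 [ 734 -141   20] [181 197]
scene tray_grip 0.56 [434 293  97] [349 221]
scene tray_grip 0.38 [ 734 -142   20] [181 197]
scene tray_lip 0.66 [435 242  25] [333 227]
scene tray_lip 0.58 [710 -76   1] [199 210]
scene buckle_tray_grip 0.71 [623 238  94] [284 240]
scene end_lane 0.94 [ 624 -216    0] [199 176]
scene end_lane 0.24 [ 735 -143   20] [180 197]
scene side_lane 0.82 [710 -78   4] [198 209]
15.3
```

View pics/g1.png

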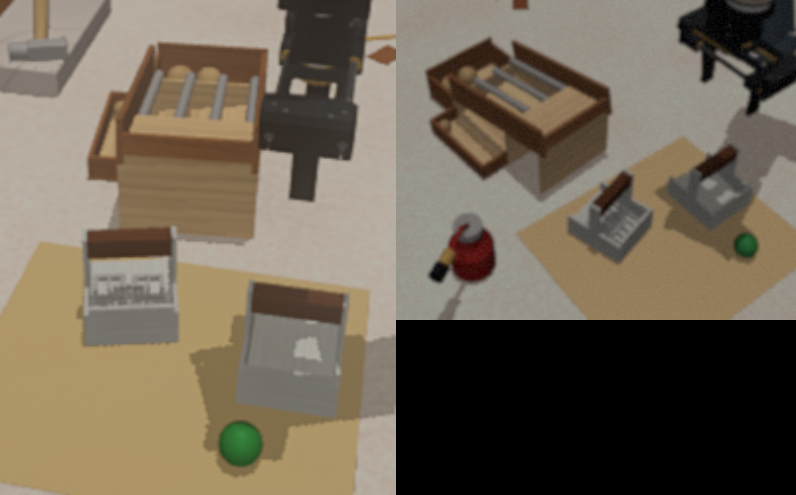

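The empty bead tray stands upright at (293,350). The two large beads are in the end lane at (180,73) and (208,75), and the small one is in the side lane at (120,108). The buckle tray has not moved and the gripper is clear, so I'm handing in.

```bash
python3 -c "
from rig import robot
print(robot.hand_in())"
```

```text
the job is handed in; nothing more can be done
None
```

I handed the job in at about 15 s: the last pictures show both large beads in the end lane, the small bead in the side lane, the empty tray upright and released, and the buckle tray unmoved; during the pour the tray briefly rested on the sorter's back wall (about 12 N) until I raised it.

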